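# Level the rocking slow cooker with a wedge

## Task

The slow cooker base leans because one of its four feet has been pushed up into it. Slide the wooden wedge, thin end first, straight in under that low foot just until the cooker sits firm and level to within a degree, with the other three feet all bearing on the counter, and leave it there. Feel your way in gently, since a wedge driven too far prises up another foot or shoves the cooker out of its place, and do not push on the cooker itself or disturb the other things on the counter.

Things in the scene. Friction and masses are not known exactly. Their poses are not given: they have to be found in the camera images.
- cooker: slow cooker base, crock out: steel drum 244 mm wide, 168 high, about 1.9 kg, on four black domed rubber feet (each the bottom of a 40 mm ball) 95 mm from its axis: three sound feet along its own +x, +y, -x, and the low foot along -y. Origin: on its axis, level with the soles of the sound feet; z is its axis, vertical when it sits level. Flat underside at z = 18 mm
- cooker_low_foot (a point): point on the cooker's underside above the centre of the low foot (95 mm from the axis to the cooker's -y, at its z = 18 mm; axes as the cooker's). That foot is rigid but sits an unknown 4 to 7.5 mm higher than the others; the cooker, heavier on this side, leans onto it and lifts the foot opposite off the counter
- foot_opposite: sound foot opposite the low one (cooker's +y), but up to 0.9 mm longer or shorter; origin: its nominal sole. At first it hangs in the air; the wedge carries 3 to 6 N and, after a short peak as the foot mounts it, takes a steady push of 2 to 5 N. When this foot touches down the push climbs, doubling within about 3 mm of travel: then all feet bear. By three times foot_left is coming off or the cooker slides
- foot_right: sound foot to the cooker's +x, near the control panel; origin: its sole. Carries about 9 N at first
- foot_left: sound foot to the cooker's -x; origin: its sole. Carries about 6 N while the cooker leans, less and less as the seated wedge is pushed on, and is the first to be prised off the counter if the wedge goes too far
- cooker_knob (a point): front of the control knob on the cooker's black panel, 141 mm from the axis and 82 mm up, half-way round between the low foot and the +x foot; the panel spans 40 to 116 mm up, 85 mm wide. Two black carrying handles, 90 mm wide, reach 149 mm from the axis at 129 to 141 mm up, towards the cooker's +x+y and -x-y
- wedge_mid (a point): pale wooden wedge lying flat, 150 mm long, 38 wide, 1.5 mm thick at the thin end rising evenly to 19.5 mm at the thick end (0.12 mm per mm), about 45 g. This point: centre of its length and width, 5 mm above its underside; x points along it to the thin end (75 mm away), z up
- crock: dark stoneware crock of the slow cooker, round, 214 mm wide, 152 high, standing empty on the counter (bystander); origin: centre of underside
- lid_rest: black plastic lid rest, 80 x 150 mm foot, with the cooker's round glass lid standing in it, 210 high (bystander); origin: centre of underside
- glass_bowls: stacked pair of glass bowls, 170 mm wide, 92 high (bystander); origin: centre of underside
- thermometer: steel dial meat thermometer lying flat, 48 mm dial, its stem ending 145 mm from the dial centre along its +x (bystander); origin: under the dial
- spoon: wooden spoon, 200 mm long, lying along its own x (bystander); origin: at its middle, on the counter
- salt_shaker: glass salt shaker with steel cap, 44 mm wide, 92 high (bystander); origin: centre of underside
- mug: white mug, 82 mm wide, 95 high, handle towards its +y (bystander); origin: centre of underside
Mind the look-alikes: they are no part of the job. Leave any turquoise look-alike of the part that bears wedge_mid alone.

How it is judged:
By the outcome, as a careful person would: the job done as asked, in the order asked, and still so for the second after the job is handed in, with the robot touching nothing.
It also fails if it takes over 67 s, if anything falls off the work surface, if the arm or the gripper's body presses on something with over 40 N, if the wrist force passes 120 N, or if a joint passes its speed limit or range.

## Robot

A 6-joint arm with a two-finger parallel gripper is mounted at the origin on the work surface. World frame = base frame: x ahead of the robot, y to its left, z up, the work surface at z = 0. Lengths are in m, angles in rad, forces in N, time in s.
With the tool pointing down it reaches from about 0.35 to 0.975 m from the base axis. Payload 17.4 kg.
Tool frame: the origin (TCP) lies at the very end of the fingers, on their centre line; the grasp point (between the pads) lies 19 mm behind it; x points along the fingers, y is the direction in which the jaws open and shut, and the axes are right-handed (so a half turn about x gives the same grasp; the last joint's range is limited). The gripper opens to 85 mm and grips with 20 to 120 N. Pads are 22 mm wide; open, the fingers measure 114 mm over their backs; the gripper's body (76 mm by 85 mm) begins 54 mm behind the grasp point. The pads swing forward as they close: fully open they stand 13 mm farther back than shut.
Start: joints at [1.174, 0.116, 1.442, -0, 1.584, -0.038], TCP at [0.237, 0.632, 0.209] pointing down, gripper open.
Joint ranges: [-2.83, 2.83], [-0.83, 2.19], [0.07, 2.5], [-1.14, 4.28], [0.01, 3], [-2.97, 2.97]. Speed limits (rad/s): [1.89, 1.89, 2.22, 3.14, 3.14, 3.14].

## Interface

Orientations are given as a rotation vector (axis times angle).
In Python, from plant import manip, camera, get_calibration gives the robot as it stands. The module is installed in compiled form; this text tells all that it offers.
- The arm moves only by the tool jog_arm, never from a script. Its argument "moves" is text: rows parted by semicolons, each of 7 numbers parted by spaces: the gripper command: -1 is shut, 1 is fully open, values between are in proportion, then the shift along the tool's x, y, z in mm, then the turn, a rotation vector about the tool's x, y, z in units of 6 degrees (1.0 is 6 degrees). In form: hand x y z ax ay az; .... A call has 1 to 20 rows; each row shifts and turns the commanded pose from where the row before left it, along the tool's axes as they then stand; what a row does not reach is not made up. A row lasts 1/10 s, in which the tool goes at most 50 mm and 8.59 degrees, less where a joint would pass 70% of its speed; a pose out of reach is approached as far as the arm can. A call with a gripper value outside its range is refused whole. The fingers move at their own pace and stop on an object; the grip force is fixed at half the most. Time passes only in rows, so rows that do not move let the fingers close. It gives the time, the measured TCP pose, the force and the opening at its end, in the units of the state.
- manip.read_state(): the state, without advancing time (a new reading comes with each control period).
- camera(name): name is "scene" or "top"; returns the picture (384x512x3 uint8, red, green, blue); there is no depth.
- get_calibration(name): a dict with "fx", "fy", "cx", "cy" (pixels), "D" ([k1, k2, p1, p2, k3] as OpenCV has them; the pictures are not rectified), "extrinsics" (4x4, takes a point from camera to world coordinates). Camera axes: x right, y up, looking along -z (the intrinsics and any distortion apply to the point x, -y, -z); pixel columns grow to the right and rows downward; lengths in m; the calibration is good to about 2 mm. A picture is of the moment at which its call begins. get_calibration takes no time and is no camera call.
- manip.hand_in(): hands the job in, once; it reports no verdict.
The state is a dict: "clock": time; "qpos": joint angles; "qvel": joint speeds; "effort": joint torques, N m; "ee_pos": TCP position; "tool_rot": TCP orientation; "wrist_force": force on the tool from outside, world axes, zero at the start; "moment": the same for the moment, N m; "finger_gap": finger opening in m.
Only numpy, scipy, OpenCV 4.12 (cv2) and the standard library are available. Lean on these libraries where they do the work, as an engineer would, in place of code of your own. Each camera call takes 0.05 s, during which the arm holds its last target. There are 200 camera calls.

## Working session

There is one attempt and no reset: what is moved stays moved. The work goes in short steps, Python scripts to look and compute and a tool call to move; the robot and the scene stay as the last step left them, time stands still between calls to the robot, and variables do not carry over. Pictures are saved under pics/ and viewed, about 8 in all and at most 12, crops included, and the job is handed in when it is done.

Besides the shell and the picture viewer there is one more tool, called after ">>>" as name(argument=value, ...), one argument or row to a line, values as JSON. jog_arm: Moves the arm, as the interface text tells. Its arguments: {"type":"object","properties":{"moves":{"type":"string"}},"required":["moves"]}

```bash
mkdir -p pics; cat > h.py <<'E'
import numpy as np, cv2
from plant import manip, camera, get_calibration
def shot(n,f):
    im=camera(n)[:,:,::-1].copy(); cv2.imwrite('pics/'+f,im); return im
def ray(n,uv):
    c=get_calibration(n);K=np.array([[c['fx'],0,c['cx']],[0,c['fy'],c['cy']],[0,0,1.]])
    p=cv2.undistortPoints(np.array(uv,float).reshape(-1,1,2),K,np.array(c['D'],float)).reshape(-1,2)
    T=np.array(c['extrinsics']);d=np.c_[p[:,0],-p[:,1],-np.ones(len(p))]@T[:3,:3].T
    return T[:3,3],d
def onz(n,uv,z):
    o,d=ray(n,uv);return o+d*((z-o[2])/d[:,2])[:,None]
def proj(n,P):
    c=get_calibration(n);K=np.array([[c['fx'],0,c['cx']],[0,c['fy'],c['cy']],[0,0,1.]])
    T=np.array(c['extrinsics']);q=(np.atleast_2d(P)-T[:3,3])@T[:3,:3];q=q*[1,-1,-1]
    return cv2.projectPoints(q,np.zeros(3),np.zeros(3),K,np.array(c['D'],float))[0].reshape(-1,2)
E
python3 - <<'E'
from h import *
a=shot('scene','s0.png');b=shot('top','t0.png')
for n in('scene','top'):
    c=get_calibration(n);print(n,c['fx'],c['D'],np.round(c['extrinsics'],3).tolist())
cv2.imwrite('pics/t0b.png',cv2.resize(b,(800,600),interpolation=cv2.INTER_CUBIC))
cv2.imwrite('pics/s0b.png',cv2.resize(a,(800,600),interpolation=cv2.INTER_CUBIC))
print(manip.read_state())
E
```

```text
scene 469.97096349546035 [0.0353452 0.        0.        0.        0.       ] [[-0.72, -0.581, 0.38, 1.149], [0.694, -0.591, 0.411, 0.652], [-0.014, 0.559, 0.829, 1.429], [0.0, 0.0, 0.0, 1.0]]
top 413.05839553508747 [-0.08191357  0.          0.          0.          0.        ] [[0.017, 0.997, -0.074, 0.446], [-1.0, 0.016, -0.009, -0.017], [-0.007, 0.074, 0.997, 1.301], [0.0, 0.0, 0.0, 1.0]]
{'clock': 0.1, 'qpos': array([ 1.17419030e+00,  1.16442674e-01,  1.44220039e+00,  1.48942476e-05,
        1.58400728e+00, -3.78340230e-02]), 'qvel': array([ 1.50213664e-04, -1.18413454e-03, -2.71688584e-03, -3.74986503e-05,
       -1.77498292e-03,  1.82548196e-03]), 'effort': array([ 9.73191236e-04, -7.33665061e+01, -6.33787107e+01,  4.72461323e-07,
        5.23094932e-03,  2.76422256e-06]), 'ee_pos': array([0.23695877, 0.63183105, 0.20853168]), 'tool_rot': array([ 0.28070241,  1.55264616, -0.28232692]), 'wrist_force': array([-0.42449767,  0.25675483,  0.05802566]), 'moment': array([-0.0501095 ,  0.02934117,  0.02614279]), 'finger_gap': 0.08524116235273589}
```

View pics/t0b.png

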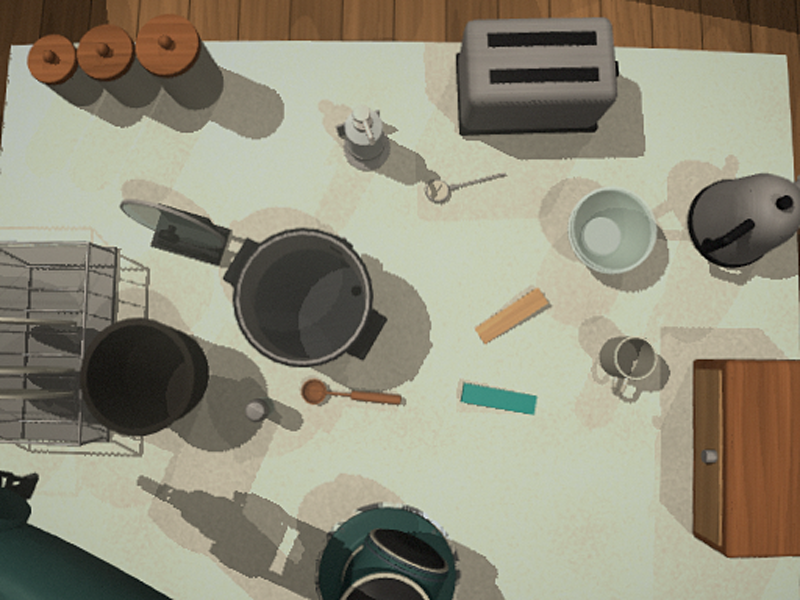

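View pics/s0b.png

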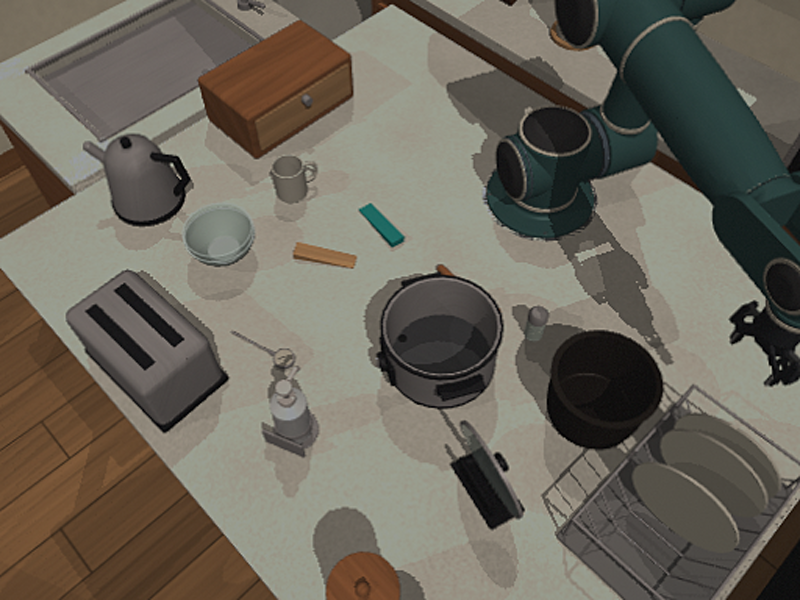

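Candidates (800×600 top view): the wooden wedge is at (512,315). The look-alikes are the turquoise block at (497,398), which I leave alone, and the spoon at (350,393). The cooker is at (302,297), with handles at (240,258) and (367,333), and its panel should face up-right. Next I take one close crop.

```bash
python3 - <<'E'
from h import *
a=cv2.imread('pics/s0.png');b=cv2.imread('pics/t0.png')
s=.64
def crop(i,x,y,w,h,W,H): return cv2.resize(i[y:y+h,x:x+w],(W,H),interpolation=cv2.INTER_CUBIC)
A=crop(a,225,165,105,105,400,400);B=crop(b,135,135,120,120,400,400)
C=crop(a,180,145,60,30,400,200);D=crop(b,295,175,70,35,400,200)
cv2.imwrite('pics/c1.png',np.vstack([np.hstack([A,B]),np.hstack([C,D])]))
hsv=cv2.cvtColor(b,cv2.COLOR_BGR2HSV)
for n,im in(('top',b),('scene',a)):
    hsv=cv2.cvtColor(im,cv2.COLOR_BGR2HSV)
    m=cv2.inRange(hsv,(8,70,90),(22,255,255))
    cs,_=cv2.findContours(m,0,1)
    for c in cs:
        if 150<cv2.contourArea(c)<1500: print(n,cv2.contourArea(c),cv2.minAreaRect(c),cv2.boxPoints(cv2.minAreaRect(c)).round(1).tolist())
E
```

```text
top 387.5 ((224.0, 250.0), (16.0, 64.0), 90.0) [[192.0, 242.0], [256.0, 242.0], [256.0, 258.0], [192.0, 258.0]]
top 565.5 ((326.9615478515625, 201.69232177734375), (12.75810432434082, 48.53627395629883), 56.3099365234375) [[303.20001220703125, 209.8000030517578], [343.6000061035156, 182.89999389648438], [350.70001220703125, 193.5], [310.29998779296875, 220.5]]
top 693.5 ((32.40000534057617, 36.79999542236328), (28.621667861938477, 31.304948806762695), 63.43495178222656) [[12.0, 31.0], [40.0, 17.0], [52.79999923706055, 42.599998474121094], [24.799999237060547, 56.599998474121094]]
top 798.5 ((500.2923583984375, 64.83847045898438), (101.70848083496094, 28.403953552246094), 82.87498474121094) [[479.8999938964844, 16.100000381469727], [508.1000061035156, 12.600000381469727], [520.7000122070312, 113.5], [492.5, 117.0999984741211]]
top 575.0 ((464.48614501953125, 21.249231338500977), (32.28355026245117, 22.742708206176758), 3.1798300743103027) [[447.70001220703125, 31.700000762939453], [449.0, 9.0], [481.20001220703125, 10.800000190734863], [480.0, 33.5]]
scene 1146.5 ((232.0, 368.0), (30.
[... 394 characters left out ...]
.14104652404785, 31.06433868408203), 56.97612762451172) [[-12.5, 200.8000030517578], [13.5, 183.8000030517578], [26.200000762939453, 203.1999969482422], [0.10000000149011612, 220.1999969482422]]
scene 315.0 ((207.2115478515625, 163.4423065185547), (40.20380783081055, 10.590271949768066), 11.309932708740234) [[186.5, 164.6999969482422], [188.5, 154.3000030517578], [228.0, 162.1999969482422], [225.89999389648438, 172.60000610351562]]
scene 1129.0 ((194.35379028320312, 67.27257537841797), (18.145421981811523, 74.92497253417969), 57.2647705078125) [[157.89999389648438, 79.9000015258789], [221.0, 39.400001525878906], [230.8000030517578, 54.599998474121094], [167.6999969482422, 95.19999694824219]]
```

View pics/c1.png

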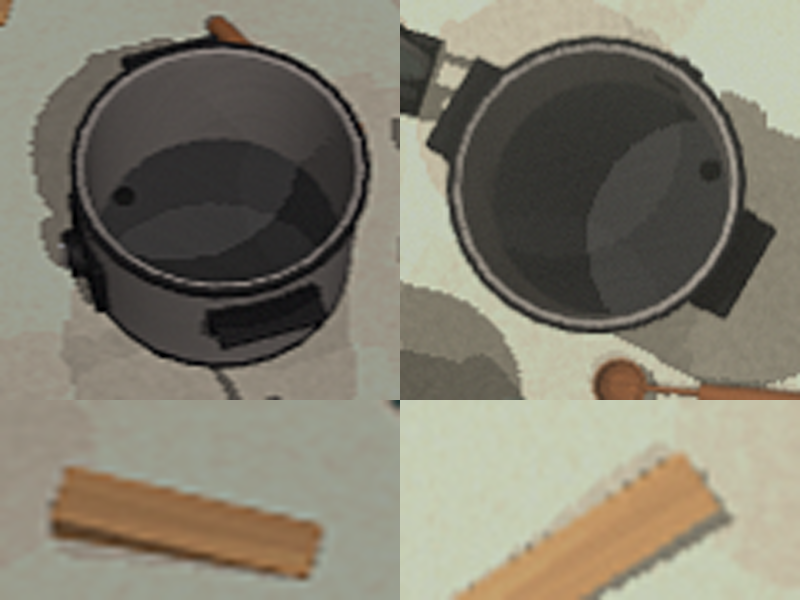

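The crop shows the wedge's thick end at left in the scene view, which is up-right in the top view. The thin end is at lower left, around top pixel (307,215). The panel is on the scene-left side, so the low foot faces about world −y.

```bash
cat > m.py <<'E'
from h import *
b=cv2.imread('pics/t0.png')
P=lambda x,y:[(x-400)*.3+135-.35,y*.3+135-.35]
H=[P(428,145),P(478,60),P(775,232),P(725,318)]
rim=[P(453,185),P(744,185),P(598,40),P(598,330),P(497,82),P(497,290)]
t=np.deg2rad(3.5)
hw=onz('top',H,.137)
hm=np.array([hw[:2].mean(0),hw[2:].mean(0)]);ang0=np.arctan2(*(hm[0]-hm[1])[[1,0]])-np.pi/4
for it in range(3):
    L=np.array([np.sin(ang0),-np.cos(ang0),0])  # cooker -y
    hz=.137+np.array([1,1,-1,-1])*.149*.707*np.sin(t)
    hw=np.vstack([onz('top',[H[i]],hz[i]) for i in range(4)])
    hm=np.array([hw[:2].mean(0),hw[2:].mean(0)]);ang0=np.arctan2(*(hm[0]-hm[1])[[1,0]])-np.pi/4
print('yaw',np.rad2deg(ang0),'hmid',hm.mean(0),'span',np.linalg.norm(hm[0]-hm[1]))
r=onz('top',rim,.168);A=np.c_[2*r[:,:2],np.ones(6)];s=np.linalg.lstsq(A,(r[:,:2]**2).sum(1),rcond=None)[0]
rc=s[:2];print('rim c',rc,'R',np.sqrt(s[2]+rc@rc))
C=np.r_[rc,0]-L*.168*np.sin(t);C2=hm.mean(0)-L*.135*np.sin(t)
print('origin',C,C2,'L',L,'lowfoot',C+L*.095)
dot=onz('top',[P(709,170)],.024)[0];print('dot',dot,'rel C along/lat',(dot-C)@L,(dot-C)@np.array([-L[1],L[0],0]))
w=onz('top',[[303.2,209.8],[310.3,220.5]],.0015);k=onz('top',[[343.6,182.9],[350.7,193.5]],.0195)
a,c=w.mean(0),k.mean(0);print('thin',a,'thick',c,'len',np.linalg.norm((a-c)[:2]),'yaw',np.rad2deg(np.arctan2(a[1]-c[1],a[0]-c[0])))
ws=onz('scene',[[228.0,162.2],[225.9,172.6]],.0015);print('thin scene',ws.mean(0))
print('tool R',cv2.Rodrigues(manip.read_state()['tool_rot'])[0].round(3).tolist())
E
python3 m.py
```

```text
yaw 15.951781791960082 hmid [0.5369164  0.15404589 0.137     ] span 0.2931327956655268
rim c [0.53832133 0.15215449] R 0.12083582258963045
origin [0.53550264 0.16201571 0.        ] [0.53465139 0.16197009 0.137     ] L [ 0.27482829 -0.96149332  0.        ] lowfoot [0.56161133 0.07067385 0.        ]
dot [0.56466872 0.07004683 0.024     ] rel C along/lat 0.09644313130442261 0.002767337453541803
thin [ 0.47771705 -0.18005599  0.0015    ] thick [ 0.56326683 -0.30369485  0.0195    ] len 0.15035069540681692 yaw 124.68063051116684
thin scene [ 0.47886361 -0.17524577  0.0015    ]
tool R [[-0.0, 0.351, 0.936], [-0.001, 0.936, -0.351], [-1.0, -0.001, -0.0]]
```

>>> jog_arm(
  moves="0.4 -45 0 0 0 0 0;0.4 -45 0 0 0 0 0;0.4 0 -34.2 28.3 0 0 0;0.4 0 -34.2 28.3 0 0 0;0.4 0 -34.2 28.3 0 0 0;0.4 0 -34.2 28.3 0 0 0;0.4 0 -34.2 28.3 0 0 0;0.4 0 -34.2 28.3 0 0 0;0.4 0 -34.2 28.3 0 0 0;0.4 0 -34.2 28.3 0 0 0;0.4 0 -34.2 28.3 0 0 0;0.4 0 -34.2 28.3 0 0 0;0.4 0 -34.2 28.3 0 0 0;0.4 0 -34.2 28.3 0 0 0;0.4 0 -34.2 28.3 0 0 0;0.4 0 -34.2 28.3 0 0 0;0.4 0 -34.2 28.3 0 0 0;0.4 0 -34.2 28.3 0 0 0;0.4 0 -34.2 28.3 0 0 0;0.4 0 -34.2 28.3 0 0 0",
)

```text
clock: 2.1
ee_pos: [0.4979, -0.1253, 0.299]
tool_rot: [0.282, 1.552, -0.282]
wrist_force: [0.0, 0.6, -0.2]
finger_gap: 0.0598
```

>>> jog_arm(
  moves="0.4 0 -34.2 28.3 0 0 0;0.4 0 -34.2 28.3 0 0 0;0.4 0 -34.2 28.3 0 0 0;0.4 0 -34.2 28.3 0 0 0;0.4 0 0 0 1.2 0 0;0.4 0 0 0 1.2 0 0;0.4 0 0 0 1.2 0 0;0.4 0 0 0 1.2 0 0;0.4 0 0 0 0.98 0 0;0.4 40 0 0 0 0 0;0.4 40 0 0 0 0 0;0.4 40 0 0 0 0 0;0.4 40 0 0 0 0 0;0.4 30 0 0 0 0 0;0.4 0 0 0 0 0 0",
)

```text
clock: 3.6
ee_pos: [0.5539, -0.29, 0.1043]
tool_rot: [0.753, 1.444, -0.752]
wrist_force: [0.5, -0.2, 0.3]
finger_gap: 0.0599
```

```bash
cat > st.py <<'E'
from h import *
s=manip.read_state();R=cv2.Rodrigues(s['tool_rot'])[0]
print(s['clock'],s['ee_pos'].round(4),'y',np.rad2deg(np.arctan2(R[1,1],R[0,1])).round(2),'x',R[:,0].round(4),'F',s['wrist_force'].round(2),'gap',round(s['finger_gap'],4),s['qpos'].round(2))
E
python3 st.py; python3 - <<'E'
from h import *
a=shot('scene','s1.png');b=shot('top','t1.png')
def crop(i,x,y,w,h,W,H): return cv2.resize(i[y:y+h,x:x+w],(W,H),interpolation=cv2.INTER_CUBIC)
cv2.imwrite('pics/c2.png',np.hstack([crop(a,160,90,100,100,400,400),crop(b,280,150,100,100,400,400)]))
E
```

```text
3.6 [ 0.5539 -0.29    0.1043] y 34.76 x [-0.0062  0.0036 -1.    ] F [ 0.52 -0.21  0.27] gap 0.0599 [-0.52  0.06  1.67 -0.    1.42 -1.13]
```

View pics/c2.png

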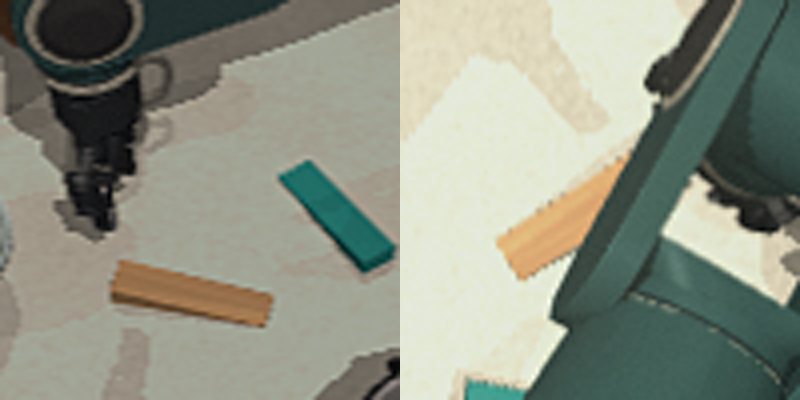

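The gripper hangs above the wedge's thick end, which is at (115,280) in the left crop, with its jaws across the width. I'll descend and feel for contact.

>>> jog_arm(
  moves="0.4 30 0 0 0 0 0;0.4 30 0 0 0 0 0;0.4 14 0 0 0 0 0;0.4 0 0 0 0 0 0;0.4 10 0 0 0 0 0;0.4 10 0 0 0 0 0;0.4 5 0 0 0 0 0;0.4 0 0 0 0 0 0;0.4 0 0 0 0 0 0",
)

```text
clock: 4.6
ee_pos: [0.5559, -0.2912, 0.0105]
tool_rot: [0.752, 1.437, -0.752]
wrist_force: [0.5, -0.9, 0.3]
finger_gap: 0.0601
```

```bash
python3 st.py; python3 - <<'E'
from h import *
a=shot('scene','s2.png')
cv2.imwrite('pics/c3.png',cv2.resize(a[110:200,150:250],(600,540),interpolation=cv2.INTER_CUBIC))
E
```

```text
4.6 [ 0.5559 -0.2912  0.0105] y 34.76 x [ 1.e-04 -1.e-04 -1.e+00] F [ 0.47 -0.92  0.32] gap 0.0601 [-0.52  0.14  1.75 -0.    1.25 -1.13]
```

View pics/c3.png

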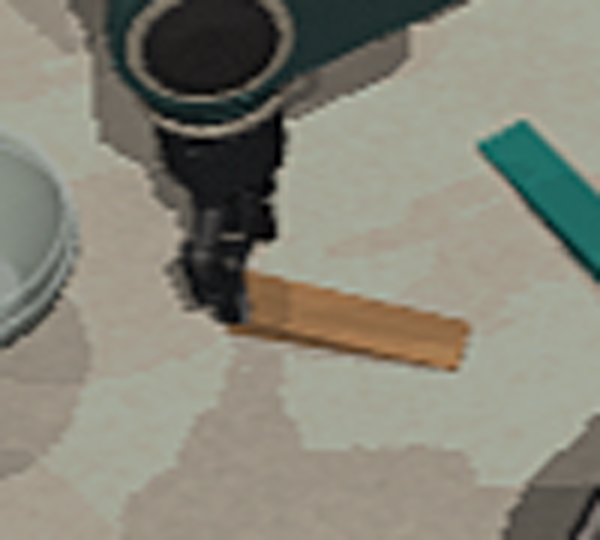

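The fingers straddle the thick end. Now I go down the last few mm and close.

>>> jog_arm(
  moves="0.4 5 0 0 0 0 0;0.4 4 0 0 0 0 0;0.4 0 0 0 0 0 0;-1 0 0 0 0 0 0;-1 0 0 0 0 0 0;-1 0 0 0 0 0 0;-1 0 0 0 0 0 0;-1 0 0 0 0 0 0;-1 0 0 0 0 0 0",
)

```text
clock: 5.55
ee_pos: [0.5558, -0.2911, 0.0013]
tool_rot: [0.752, 1.437, -0.752]
wrist_force: [-0.0, 0.2, 0.2]
finger_gap: -0.0001
```

```bash
python3 st.py
```

```text
5.55 [ 0.5558 -0.2911  0.0013] y 34.76 x [ 0. -0. -1.] F [-0.04  0.2   0.24] gap -0.0001 [-0.52  0.15  1.76 -0.    1.24 -1.13]
```

```bash
python3 - <<'E'
from h import *
a=shot('scene','s3.png')
cv2.imwrite('pics/c4.png',cv2.resize(a[110:200,150:250],(600,540),interpolation=cv2.INTER_CUBIC))
print(proj('scene',[[0.5558,-0.2911,0.001],[0.5558,-0.2911,0.0195],[0.5633,-0.3037,0.0195],[.4777,-.18,.0015]]))
E
```

```text
[[191.60236622 161.40787769]
 [191.06447138 158.44029649]
 [187.40201605 157.6610787 ]
 [226.33346718 166.46773923]]
```

View pics/c4.png

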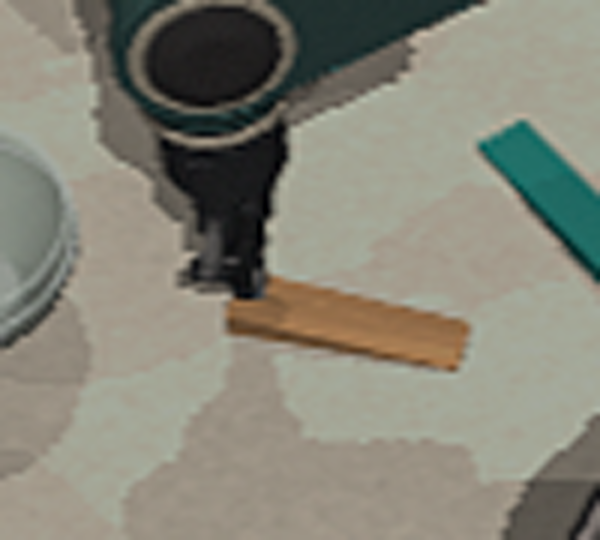

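```bash
python3 - <<'E'
from h import *
p=np.array([0.5539,-0.29,0.1043])
for dz in(0,.013,.02,.03): print(dz,(proj('scene',p+[0,0,dz])[0]-[160,90])*4)
p=np.array([0.5558,-0.2911,0.0013])
for dz in(0,.005,.01,.015,.02): print(dz,(proj('scene',p+[0,0,dz])[0]-[150,110])*6)
print((proj('scene',[[.5633,-.3037,.0195],[.4777,-.18,.0015]])-[150,110])*6)
a=cv2.imread('pics/s1.png')[130:165,165:205];b=cv2.imread('pics/s3.png')[140:175,170:210]
cv2.imwrite('pics/c5.png',cv2.resize(np.hstack([a,b]),(800,350),interpolation=cv2.INTER_NEAREST))
E
```

```text
0 [116.27245413 216.13922342]
0.013 [114.62091725 206.95479347]
0.02 [113.72270432 201.96049509]
0.03 [112.42853964 194.76558022]
0 [249.5623105  308.16096747]
0.005 [248.69536532 303.37755984]
0.01 [247.82431519 298.5718484 ]
0.015 [246.94913036 293.74367371]
0.02 [246.06978077 288.8928748 ]
[[224.41209627 285.96647219]
 [458.00080308 338.80643539]]
```

View pics/c5.png

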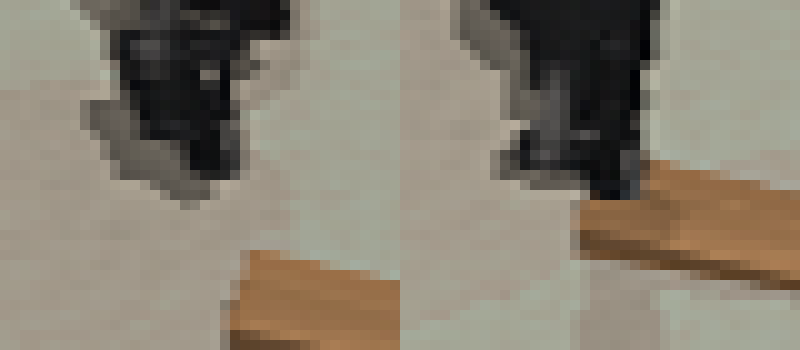

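The fingers shut fully, so their tips passed over the wedge. The picture puts the tips about 12–15 mm above the reported TCP, and the wedge has not moved. I'll reopen and feel further down.

>>> jog_arm(
  moves="0.4 0 0 0 0 0 0;0.4 0 0 0 0 0 0;0.4 0 0 0 0 0 0;0.4 0 0 0 0 0 0;0.4 3 0 0 0 0 0;0.4 2 0 0 0 0 0;0.4 0 0 0 0 0 0;0.4 0 0 0 0 0 0",
)

```text
clock: 6.4
ee_pos: [0.5557, -0.2911, -0.0039]
tool_rot: [0.752, 1.437, -0.752]
wrist_force: [0.1, 0.4, -0.5]
finger_gap: 0.0595
```

>>> jog_arm(
  moves="0.4 2 0 0 0 0 0;0.4 1 0 0 0 0 0;0.4 0 0 0 0 0 0;0.4 0 0 0 0 0 0",
)

```text
clock: 6.8
ee_pos: [0.5558, -0.2911, -0.0068]
tool_rot: [0.752, 1.437, -0.752]
wrist_force: [-0.2, -0.9, -0.8]
finger_gap: 0.0603
```

>>> jog_arm(
  moves="0.4 2 0 0 0 0 0;0.4 2 0 0 0 0 0;0.4 0 0 0 0 0 0;0.4 0 0 0 0 0 0",
)

```text
clock: 7.2
ee_pos: [0.5557, -0.2911, -0.0109]
tool_rot: [0.752, 1.437, -0.752]
wrist_force: [-0.1, -0.2, -0.4]
finger_gap: 0.0597
```

>>> jog_arm(
  moves="-0.1 0 0 0 0 0 0;-0.1 0 0 0 0 0 0;-0.1 0 0 0 0 0 0;-0.1 0 0 0 0 0 0;-0.1 0 0 0 0 0 0",
)

```text
clock: 7.7
ee_pos: [0.5558, -0.2911, -0.0108]
tool_rot: [0.752, 1.437, -0.752]
wrist_force: [0.2, -0.6, 0.5]
finger_gap: 0.0386
```

```bash
python3 - <<'E'
from h import *
a=shot('scene','s4.png')
cv2.imwrite('pics/c6.png',cv2.resize(a[130:180,165:235],(700,500),interpolation=cv2.INTER_NEAREST))
E
```

```text
(no output)
```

View pics/c6.png

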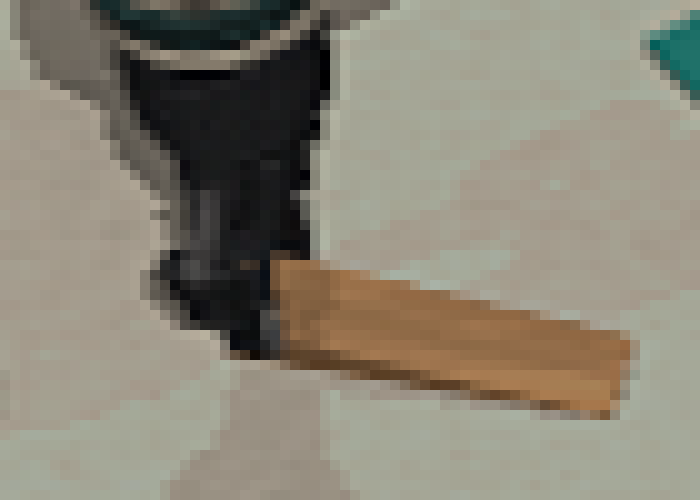

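The fingers now straddle the thick end, with the near finger at (255,320) covering the side face almost to the counter. I'll grip.

>>> jog_arm(
  moves="-1 0 0 0 0 0 0;-1 0 0 0 0 0 0;-1 0 0 0 0 0 0",
)

```text
clock: 8.05
ee_pos: [0.556, -0.2912, -0.01]
tool_rot: [0.752, 1.436, -0.752]
wrist_force: [-1.7, 1.5, 6.8]
finger_gap: 0.0349
```

>>> jog_arm(
  moves="-1 -10 0 0 0 0 0;-1 -10 0 0 0 0 0;-1 0 0 0 0 0 0;-1 0 0 0 0 0 0",
)

```text
clock: 8.45
ee_pos: [0.556, -0.2912, 0.0097]
tool_rot: [0.752, 1.436, -0.752]
wrist_force: [0.4, 0.3, -0.6]
finger_gap: 0.0346
```

```bash
python3 st.py; python3 - <<'E'
from h import *
a=shot('scene','s5.png');b=shot('top','t5.png')
for n,im in(('top',b),('scene',a)):
    m=cv2.inRange(cv2.cvtColor(im,cv2.COLOR_BGR2HSV),(8,70,90),(22,255,255))
    for c in cv2.findContours(m,0,1)[0]:
        if 50<cv2.contourArea(c)<700: print(n,cv2.contourArea(c),cv2.boxPoints(cv2.minAreaRect(c)).round(1).tolist())
E
```

```text
8.45 [ 0.556  -0.2912  0.0097] y 34.76 x [ 7.e-04 -5.e-04 -1.e+00] F [ 0.36  0.34 -0.58] gap 0.0346 [-0.52  0.14  1.75 -0.    1.25 -1.13]
top 389.5 [[192.0, 242.0], [256.0, 242.0], [256.0, 258.0], [192.0, 258.0]]
top 213.5 [[303.79998779296875, 209.8000030517578], [327.79998779296875, 193.8000030517578], [334.79998779296875, 204.1999969482422], [310.79998779296875, 220.1999969482422]]
scene 124.5 [[154.0, 383.0], [154.0, 371.0], [176.0, 371.0], [176.0, 383.0]]
scene 126.0 [[105.5, 367.5], [136.5, 336.5], [140.5, 340.5], [109.5, 371.5]]
scene 165.5 [[65.80000305175781, 381.5], [130.5, 328.70001220703125], [134.5, 333.6000061035156], [69.69999694824219, 386.3999938964844]]
scene 85.0 [[0.0, 190.0], [0.0, 173.0], [9.0, 173.0], [9.0, 190.0]]
scene 295.5 [[187.0, 162.0], [188.6999969482422, 151.60000610351562], [227.8000030517578, 158.10000610351562], [226.10000610351562, 168.5]]
scene 325.0 [[-6.5, 117.0], [15.600000381469727, 105.19999694824219], [23.600000381469727, 120.0999984741211], [1.600000023841858, 132.0]]
scene 518.5 [[161.60000610351562, 77.19999694824219], [221.8000030517578, 39.599998474121094], [231.0, 54.400001525878906], [170.89999389648438, 92.0]]
```

The wedge is held and lifted, with its pixels about 3–4 px higher. I'll carry it to the line in front of the low foot.

>>> jog_arm(
  moves="-1 0 30.3 -23.4 0 0 0;-1 0 30.3 -23.4 0 0 0;-1 0 30.3 -23.4 0 0 0;-1 0 30.3 -23.4 0 0 0;-1 0 30.2 -23.4 0 0 0;-1 0 0 0 1.03 0 0;-1 0 0 0 1.03 0 0;-1 0 0 0 1.03 0 0;-1 0 0 0 0 0 0;-1 7 0 0 0 0 0;-1 7 0 0 0 0 0;-1 0 0 0 0 0 0;-1 0 0 0 0 0 0",
)

```text
clock: 9.85
ee_pos: [0.6132, -0.1087, -0.0053]
tool_rot: [0.997, 1.331, -0.998]
wrist_force: [-0.1, -0.3, -1.4]
finger_gap: 0.0347
```

```bash
python3 st.py; python3 - <<'E'
from h import *
a=shot('scene','s6.png');b=shot('top','t6.png')
def crop(i,x,y,w,h,W,H): return cv2.resize(i[y:y+h,x:x+w],(W,H),interpolation=cv2.INTER_NEAREST)
cv2.imwrite('pics/c7.png',np.hstack([crop(a,200,125,100,125,400,500),crop(b,180,130,100,125,400,500)]))
for n,im in(('top',b),('scene',a)):
    m=cv2.inRange(cv2.cvtColor(im,cv2.COLOR_BGR2HSV),(8,70,90),(22,255,255))
    for c in cv2.findContours(m,0,1)[0]:
        if 50<cv2.contourArea(c)<700 and 190<c[0,0,0]<330: print(n,cv2.contourArea(c),cv2.boxPoints(cv2.minAreaRect(c)).round(1).tolist())
E
```

```text
9.85 [ 0.6132 -0.1087 -0.0053] y 16.27 x [-8.e-04  2.e-04 -1.e+00] F [-0.12 -0.27 -1.44] gap 0.0347 [-0.22  0.14  1.77 -0.    1.23 -0.5 ]
top 317.5 [[192.0, 242.0], [243.0, 242.0], [243.0, 258.0], [192.0, 258.0]]
top 188.0 [[241.39999389648438, 176.60000610351562], [260.8999938964844, 171.8000030517578], [263.8999938964844, 183.5], [244.39999389648438, 188.39999389648438]]
top 90.5 [[268.1000061035156, 181.8000030517578], [271.0, 170.0], [284.20001220703125, 173.3000030517578], [281.20001220703125, 185.10000610351562]]
scene 293.5 [[207.5, 200.5], [212.60000610351562, 191.0], [245.5, 208.39999389648438], [240.39999389648438, 217.89999389648438]]
```

View pics/c7.png

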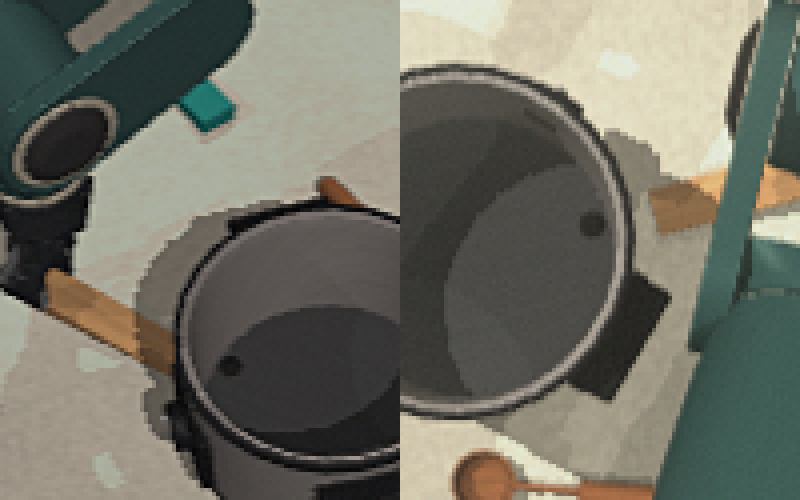

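```bash
python3 - <<'E'
from h import *
near=onz('top',[[241.4,176.6],[244.4,188.4]],.008).mean(0)
far=onz('top',[[260.9,171.8],[263.9,183.5]],.014).mean(0)
d=(near-far)[:2];d/=np.linalg.norm(d)
print('thin',near,'ang',np.rad2deg(np.arctan2(d[1],d[0])))
for z in(.015,.024):
    dot=onz('top',[[228.0,186.0]],z)[0]
    D=np.array([np.cos(np.deg2rad(106.27)),np.sin(np.deg2rad(106.27))])
    v=(dot-near)[:2];print(z,dot,'along',v@D,'left lat',D[0]*v[1]-D[1]*v[0])
tc=np.array([.6132,-.1087]);v=near[:2]-tc;print('thin from tcp',v@D,D[0]*v[1]-D[1]*v[0])
s=onz('scene',[[192+8,0]],0)
E
```

```text
thin [0.57692035 0.02240091 0.008     ] ang 104.38561225509854
0.015 [0.56444164 0.06859976 0.015     ] along 0.047844768319063646 left lat -0.0009642934088936531
0.024 [0.56360936 0.06800245 0.024     ] along 0.04750456035155785 left lat 1.9990018934289144e-06
thin from tcp 0.13601485287074153 -0.0019030453299017855
```

The wedge's line passes within 1 mm of the dark spot above the low foot, at (592,224) in the right crop. Its thin end is about 48 mm short of it. I'll set it down flat, let go and regrip.

>>> jog_arm(
  moves="-1 2.5 0 0 0 0 0;-1 1.5 0 0 0 0 0;-1 0 0 0 0 0 0;0.1 0 0 0 0 0 0;0.1 0 0 0 0 0 0;0.1 0 0 0 0 0 0;0.1 0 0 0 0 0 0;-1 0 0 0 0 0 0;-1 0 0 0 0 0 0;-1 0 0 0 0 0 0;-1 0 0 0 0 0 0",
)

```text
clock: 11.05
ee_pos: [0.6137, -0.1087, -0.0082]
tool_rot: [0.998, 1.329, -0.998]
wrist_force: [-1.4, 1.0, 6.6]
finger_gap: 0.0343
```

```bash
python3 st.py
```

```text
11.05 [ 0.6137 -0.1087 -0.0082] y 16.22 x [ 6.e-04 -2.e-04 -1.e+00] F [-1.37  0.99  6.64] gap 0.0343 [-0.22  0.15  1.77 -0.    1.22 -0.5 ]
```

>>> jog_arm(
  moves="-1 -1 0 0 0 0 0;-1 0 0 0 0 0 0;-1 0 0 -5 0 0 0;-1 0 0 -5 0 0 0;-1 0 0 -5 0 0 0;-1 0 0 -5 0 0 0;-1 0 0 -5 0 0 0;-1 0 0 0 0 0 0",
)

```text
clock: 11.85
ee_pos: [0.6063, -0.084, -0.0078]
tool_rot: [0.998, 1.33, -0.998]
wrist_force: [0.1, 0.1, 0.1]
finger_gap: 0.0344
```

```bash
cat > f.py <<'E'
from h import *
s=[manip.read_state()][0];D=np.array([np.cos(np.deg2rad(106.22)),np.sin(np.deg2rad(106.22)),0])
p=s['ee_pos'];F=s['wrist_force']
print(round(s['clock'],2),'adv',round(1e3*((p-[.6137,-.1087,0])@D),1),'lat',round(1e3*(D[0]*(p[1]+.1087)-D[1]*(p[0]-.6137)),1),'z',round(p[2]*1e3,1),'push',round(-F@D,2),'Fl',round(D[0]*F[1]-D[1]*F[0],2),'Fz',round(F[2],2),'M',s['moment'].round(2))
E
python3 f.py
```

```text
11.85 adv 25.8 lat 0.2 z -7.8 push -0.08 Fl -0.13 Fz 0.12 M [ 0.02  0.01 -0.01]
```

>>> jog_arm(
  moves="-1 0 0 -4 0 0 0;-1 0 0 -4 0 0 0;-1 0 0 -2 0 0 0;-1 0 0 0 0 0 0",
)

```text
clock: 12.25
ee_pos: [0.6036, -0.0748, -0.0078]
tool_rot: [0.998, 1.33, -0.998]
wrist_force: [-0.0, -0.0, -0.2]
finger_gap: 0.0343
```

>>> jog_arm(
  moves="-1 0 0 -2 0 0 0;-1 0 0 -2 0 0 0;-1 0 0 0 0 0 0",
)

```text
clock: 12.55
ee_pos: [0.6025, -0.071, -0.0078]
tool_rot: [0.998, 1.33, -0.998]
wrist_force: [-0.3, -0.1, 0.8]
finger_gap: 0.0341
```

>>> jog_arm(
  moves="-1 0 0 -2 0 0 0;-1 0 0 -2 0 0 0;-1 0 0 0 0 0 0",
)

```text
clock: 12.85
ee_pos: [0.6015, -0.0674, -0.0077]
tool_rot: [0.998, 1.33, -0.998]
wrist_force: [0.8, -2.0, 1.2]
finger_gap: 0.0342
```

```bash
python3 f.py
```

```text
12.85 adv 43.1 lat 0.2 z -7.7 push 2.15 Fl -0.18 Fz 1.22 M [-0.35 -0.09  0.06]
```

Contact starts at about 42 mm, as predicted. I'll continue in small steps.

>>> jog_arm(
  moves="-1 0 0 -1.5 0 0 0;-1 0 0 -1.5 0 0 0;-1 0 0 0 0 0 0",
)

```text
clock: 13.15
ee_pos: [0.6007, -0.0646, -0.0077]
tool_rot: [0.998, 1.329, -0.998]
wrist_force: [1.5, -2.5, -0.2]
finger_gap: 0.0343
```

>>> jog_arm(
  moves="-1 0 0 -1.5 0 0 0;-1 0 0 -1.5 0 0 0;-1 0 0 0 0 0 0",
)

```text
clock: 13.45
ee_pos: [0.5998, -0.0616, -0.0077]
tool_rot: [0.998, 1.33, -0.998]
wrist_force: [0.8, -3.7, 0.1]
finger_gap: 0.0341
```

```bash
python3 f.py
```

```text
13.45 adv 49.1 lat 0.2 z -7.7 push 3.75 Fl 0.21 Fz 0.09 M [-0.52 -0.2  -0.01]
```

>>> jog_arm(
  moves="-1 0 0 -1.5 0 0 0;-1 0 0 -1.5 0 0 0;-1 0 0 0 0 0 0",
)

```text
clock: 13.75
ee_pos: [0.5988, -0.0585, -0.0078]
tool_rot: [0.998, 1.33, -0.998]
wrist_force: [0.4, -3.0, 0.1]
finger_gap: 0.0343
```

>>> jog_arm(
  moves="-1 0 0 -1.5 0 0 0;-1 0 0 -1.5 0 0 0;-1 0 0 0 0 0 0",
)

```text
clock: 14.05
ee_pos: [0.598, -0.0556, -0.0079]
tool_rot: [0.998, 1.33, -0.998]
wrist_force: [-0.2, -2.1, -0.3]
finger_gap: 0.0344
```

```bash
python3 f.py
```

```text
14.05 adv 55.4 lat 0.3 z -7.9 push 2.0 Fl 0.8 Fz -0.34 M [-0.41 -0.13 -0.08]
```

>>> jog_arm(
  moves="-1 0 0 -1 0 0 0;-1 0 0 -1 0 0 0;-1 0 0 -1 0 0 0;-1 0 0 -1 0 0 0",
)

```text
clock: 14.45
ee_pos: [0.5969, -0.052, -0.0078]
tool_rot: [0.998, 1.33, -0.998]
wrist_force: [1.9, -4.2, -0.6]
finger_gap: 0.0339
```

>>> jog_arm(
  moves="-1 0 0 -1 0 0 0;-1 0 0 -1 0 0 0",
)

```text
clock: 14.65
ee_pos: [0.5964, -0.05, -0.0078]
tool_rot: [0.998, 1.33, -0.998]
wrist_force: [1.3, -4.2, 0.1]
finger_gap: 0.0337
```

>>> jog_arm(
  moves="-1 0 0 -1 0 0 0;-1 0 0 -1 0 0 0",
)

```text
clock: 14.85
ee_pos: [0.5958, -0.0481, -0.0078]
tool_rot: [0.998, 1.33, -0.998]
wrist_force: [0.9, -3.9, -0.5]
finger_gap: 0.0342
```

```bash
python3 f.py; python3 - <<'E'
from h import *
b=shot('top','t7.png');a=shot('scene','s7.png')
# image shift of cooker rim region, by phase correlation on gradients vs t0
for n,f0,f1,(x,y,w,h) in(('top','t0','t7',(145,140,95,100)),('scene','s0','s7',(240,172,85,75))):
    g=[cv2.GaussianBlur(cv2.cvtColor(cv2.imread(f'pics/{f}.png'),6),(3,3),0)[y:y+h,x:x+w].astype(np.float32) for f in(f0,f1)]
    print(n,cv2.phaseCorrelate(g[0],g[1],cv2.createHanningWindow((w,h),cv2.CV_32F)))
E
```

```text
14.85 adv 63.2 lat 0.2 z -7.8 push 3.97 Fl 0.24 Fz -0.51 M [-0.75 -0.18 -0.  ]
top ((-1.5021824366533139, 0.5618120340605586), 0.8225741177797318)
scene ((0.9792668444162018, 0.9475595759803781), 0.7524883730853046)
```

The baseline moving push is about 4 N, and the rim has tilted back about 4 mm as expected from lifting. I'll continue until the push climbs.

>>> jog_arm(
  moves="-1 0 0 -1 0 0 0;-1 0 0 -1 0 0 0;-1 0 0 -1 0 0 0",
)

```text
clock: 15.25
ee_pos: [0.5951, -0.0455, -0.0077]
tool_rot: [0.998, 1.329, -0.998]
wrist_force: [1.4, -6.9, -0.1]
finger_gap: 0.0339
```

>>> jog_arm(
  moves="-1 0 0 -1 0 0 0;-1 0 0 -1 0 0 0",
)

```text
clock: 15.45
ee_pos: [0.5947, -0.0438, -0.0076]
tool_rot: [0.998, 1.329, -0.998]
wrist_force: [1.3, -8.6, -1.2]
finger_gap: 0.0338
```

>>> jog_arm(
  moves="-1 0 0 -1 0 0 0;-1 0 0 -1 0 0 0",
)

```text
clock: 15.65
ee_pos: [0.5941, -0.0421, -0.0076]
tool_rot: [0.997, 1.329, -0.999]
wrist_force: [2.0, -11.0, -1.5]
finger_gap: 0.0343
```

```bash
python3 f.py
```

```text
15.65 adv 69.4 lat 0.2 z -7.6 push 11.14 Fl 1.11 Fz -1.5 M [-1.8  -0.4   0.07]
```

```bash
cat > ph.py <<'E'
from h import *
import sys
t=sys.argv[1]
shot('top',f't{t}.png');shot('scene',f's{t}.png')
for n,f0,f1,(x,y,w,h) in(('top','t0',f't{t}',(145,140,95,100)),('scene','s0',f's{t}',(240,172,85,75))):
    g=[cv2.GaussianBlur(cv2.cvtColor(cv2.imread(f'pics/{f}.png'),6),(3,3),0)[y:y+h,x:x+w].astype(np.float32) for f in(f0,f1)]
    s=cv2.phaseCorrelate(g[0],g[1],cv2.createHanningWindow((w,h),cv2.CV_32F))[0]
    c=[[x+w/2,y+h/2],[x+w/2+s[0],y+h/2+s[1]]];q=onz(n,c,.13);print(n,np.round(s,2),'mm',((q[1]-q[0])*1e3).round(1))
E
python3 ph.py 8; python3 f.py
```

```text
top [-2.2   0.25] mm [-0.8  6.3  0. ]
scene [1.59 1.26] mm [-0.2  6.9  0. ]
15.75 adv 69.6 lat 0.3 z -7.7 push 9.68 Fl 0.78 Fz -0.72 M [-1.54 -0.35 -0.01]
```

The push climbed from 4 N to 7, 8.6 and 11 N, about 2.7 times the steady push, so I went slightly past the doubling point. I'll ease back about 2 mm.

>>> jog_arm(
  moves="-1 0 0 1 0 0 0;-1 0 0 1 0 0 0;-1 0 0 0 0 0 0",
)

```text
clock: 16.05
ee_pos: [0.5941, -0.0426, -0.0081]
tool_rot: [0.999, 1.332, -0.998]
wrist_force: [-1.9, 4.6, -0.3]
finger_gap: 0.0342
```

```bash
python3 f.py
```

```text
16.05 adv 69.0 lat 0.4 z -8.1 push -4.96 Fl 0.5 Fz -0.28 M [0.75 0.35 0.01]
```

>>> jog_arm(
  moves="-1 0 0 1 0 0 0;-1 0 0 0 0 0 0",
)

```text
clock: 16.25
ee_pos: [0.5944, -0.0436, -0.008]
tool_rot: [0.999, 1.331, -0.998]
wrist_force: [-1.0, 4.5, -0.7]
finger_gap: 0.0344
```

```bash
python3 f.py
```

```text
16.25 adv 67.9 lat 0.3 z -8.0 push -4.58 Fl -0.29 Fz -0.72 M [0.76 0.28 0.07]
```

It now slides back at a steady pull of about 4.6 N. That puts the wedge load at roughly 1.5 times its initial value, which lies between touchdown and the doubling point. I'll take the tension off, release and retreat.

>>> jog_arm(
  moves="-1 0 0 -0.5 0 0 0;-1 0 0 0 0 0 0",
)

```text
clock: 16.45
ee_pos: [0.5944, -0.0436, -0.0079]
tool_rot: [0.998, 1.33, -0.998]
wrist_force: [-1.1, 2.5, -1.0]
finger_gap: 0.0341
```

>>> jog_arm(
  moves="0.1 0 0 0 0 0 0;0.1 0 0 0 0 0 0;0.1 0 0 0 0 0 0;0.2 0 0 0 0 0 0;0.2 0 0 0 0 0 0",
)

```text
clock: 16.95
ee_pos: [0.5947, -0.0439, -0.0077]
tool_rot: [0.998, 1.33, -0.998]
wrist_force: [-1.0, 0.1, 0.3]
finger_gap: 0.0512
```

```bash
python3 f.py;python3 st.py
```

```text
16.95 adv 67.5 lat 0.2 z -7.7 push -0.38 Fl 0.96 Fz 0.26 M [ 0.03 -0.04  0.05]
16.95 [ 0.5947 -0.0439 -0.0077] y 16.22 x [ 2.e-04 -1.e-04 -1.e+00] F [-1.02  0.1   0.26] gap 0.0512 [-0.12  0.09  1.83 -0.    1.22 -0.4 ]
```

>>> jog_arm(
  moves="0.2 -10 0 0 0 0 0;0.2 -20 0 0 0 0 0;0.2 -30 0 0 0 0 0;0.2 -20 0 20 0 0 0;0.2 0 0 40 0 0 0;0.2 0 0 40 0 0 0;0.2 0 0 40 0 0 0;0.2 -20 0 40 0 0 0;0.2 -20 0 40 0 0 0;0.2 0 0 0 0 0 0;0.2 0 0 0 0 0 0",
)

```text
clock: 18.05
ee_pos: [0.6561, -0.2557, 0.1129]
tool_rot: [0.999, 1.329, -0.999]
wrist_force: [0.3, 0.5, -0.2]
finger_gap: 0.0512
```

```bash
python3 st.py; python3 ph.py 9; python3 - <<'E'
from h import *
a=cv2.imread('pics/s9.png');b=cv2.imread('pics/t9.png')
def crop(i,x,y,w,h,W,H): return cv2.resize(i[y:y+h,x:x+w],(W,H),interpolation=cv2.INTER_NEAREST)
cv2.imwrite('pics/c8.png',np.hstack([crop(a,190,140,140,140,400,400),crop(b,140,120,140,140,400,400)]))
m=cv2.inRange(cv2.cvtColor(b,cv2.COLOR_BGR2HSV),(8,70,90),(22,255,255))
for c in cv2.findContours(m,0,1)[0]:
    if 50<cv2.contourArea(c)<700 and 190<c[0,0,0]<330: print(cv2.contourArea(c),cv2.boxPoints(cv2.minAreaRect(c)).round(1).tolist())
E
```

```text
18.05 [ 0.6561 -0.2557  0.1129] y 16.15 x [ 6.e-04 -1.e-04 -1.e+00] F [ 0.31  0.53 -0.18] gap 0.0512 [-0.41  0.22  1.48  0.    1.44 -0.69]
top [-2.19  0.33] mm [-1.   6.2  0. ]
scene [1.56 1.23] mm [-0.2  6.7  0. ]
387.5 [[192.0, 242.0], [256.0, 242.0], [256.0, 258.0], [192.0, 258.0]]
387.5 [[232.89999389648438, 179.5], [267.20001220703125, 170.10000610351562], [270.5, 182.10000610351562], [236.10000610351562, 191.5]]
```

View pics/c8.png

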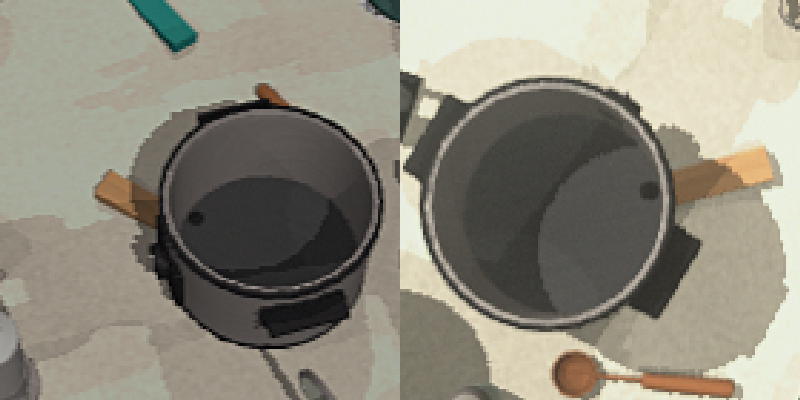

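The wedge's visible part is at (725,172) in the right crop, pointing straight at the low foot. The cooker stands upright, and the bystanders look untouched. I'll hand in.

```bash
python3 ph.py 10; python3 -c "
from plant import manip;print(manip.hand_in())"
```

```text
top [-2.15  0.36] mm [-1.1  6.1  0. ]
scene [1.48 1.27] mm [0.1 6.7 0. ]
the job is handed in; nothing more can be done
None
```

The wedge is in thin end first under the low foot and left there. The cooker looks to be sitting level on all four feet, and I handed the job in at about 18 s of the 67 s allowed. I never measured the level directly. I inferred it from the push forces and from how far the rim moved.

- **Grasp:** My first grip missed and the fingers shut above the wedge, because their tips ride about 14 mm higher than the reported TCP. The wedge did not move. I reopened, went lower and gripped it by the thick end.
- **Pushing in:** I carried it to the low foot, regripped it flat and slid it in. Contact came at about 42 mm of travel, and the steady push was about 4 N.
- **Overshoot:** The push climbed from 4 N to 7, 8.6 and then 11 N, about 2.7 times the steady value and a little past the doubling point. I eased the wedge back about 1.5 mm. It then slid back at a pull of about 4.6 N, which I estimate as a wedge load about 1.5 times the initial one, so I take all feet to be bearing.
- **Last checks:** After release, the rim had moved back about 6–7 mm, near the roughly 5.5 mm expected for levelling a foot about 4 mm high. The difference would mean at most about 1 mm of sliding. The picture was steady between the last two looks, the robot was clear, and nothing else appeared disturbed.
- **Disagreement:** The two cameras differed by about 4–5 mm on where the wedge first lay. That did not matter once it was held.

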